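# Close the bench service duct

## Robot

A 6-joint arm with a two-finger parallel gripper is mounted at the origin on the work surface. World frame = base frame: x ahead of the robot, y to its left, z up, the work surface at z = 0. Lengths are in mm, angles in rad, forces in N, time in s.
With the tool pointing down it reaches from about 250 to 800 mm from the base axis. Payload 8.5 kg.
Tool frame: the origin (TCP) lies on the front face of the gripper's body, between the roots of the fingers; the fingertips stand 73 mm ahead of it and the grasp point (between the pads) lies 54 mm ahead of it; z points along the fingers, y is the line along which they close (so a half turn about z gives the same grasp; the last joint's range is limited). The gripper opens to 85 mm and grips with 20 to 120 N. Pads are 22 mm wide; open, the fingers measure 114 mm over their backs; the gripper's body (76 mm by 85 mm) begins 54 mm behind the grasp point. The pads swing forward as they close: fully open they stand 13 mm farther back than shut.
Start: joints at [1.131, 0.238, -0.013, 1.319, 0, 1.571], TCP at [223.506, 475.007, 303.876] pointing down, gripper open.
Joint ranges: [-2.66, 2.66], [-1.03, 1.9], [-1.14, 1.46], [-1.82, 2.27], [-1.45, 1.34], [-3.14, 3.14]. Speed limits (rad/s): [2.22, 2.22, 2.79, 3.14, 3.14, 3.14].

## Interface

Orientations are given as a 3x3 rotation matrix whose columns are the frame's x, y, z axes.
In Python, from cell import bot, gripper_to, kinematics, snapshot, get_calibration, sign_off gives the robot as it stands. Calls block until the motion is done:
- bot.move_ptp(position, orientation): joint-space move of the TCP to a pose.
- bot.servo_line(position, ori=None, speed=150, force_limit=None): straight line of the TCP; ori=None keeps the orientation; speed is the mean speed in mm/s. With force_limit (N) it stops when the force on the tool has changed by that much, and returns True; else False.
- bot.move_joints(angles): joint-space move.
- gripper_to(opening, force=None): finger opening in mm; force is the grip in N (None keeps the last); returns when the fingers have stopped.
- bot.sleep(seconds).
- kinematics.inverse_kinematics(position, orientation): joint angles nearest the present ones, or None.
- snapshot(name): name is "side" or "top"; returns the picture (420x560x3 uint8, red, green, blue); there is no depth.
- get_calibration(name): a dict with "fx", "fy", "cx", "cy" (pixels), "k1" (the pictures are not rectified: a ray, as slopes to the right and down, at radius r is drawn at 1 + k1 r^2 times it, then the intrinsics apply), "T" (4x4, takes a point from camera to world coordinates). Camera axes: x right, y down, z forward; pixel columns grow to the right and rows downward; lengths in mm; the calibration is good to about 2 mm. A picture is of the moment at which its call begins. get_calibration takes no time and is no camera call.
A pose or a line that the arm cannot do raises bot.PlanningError and nothing moves.
- sign_off(): hands the job in; it is judged then, once.
Readings, each from a call of its own:
- bot.get_time(): time.
- bot.get_joints(): joint angles.
- bot.get_joint_velocities(): joint speeds.
- bot.get_joint_torque(): joint torques, N m.
- bot.get_tcp_pos(): TCP position.
- bot.get_orientation(): TCP orientation.
- bot.get_contact_force(): force on the tool from outside, world axes, zero at the start.
- bot.get_wrist_torque(): the same for the moment, N m.
- bot.get_grip_width(): finger opening in mm.
- bot.get_gripper_force(): force on a finger pad.
Only numpy, scipy, OpenCV 4.12 (cv2) and the standard library are available. Lean on these libraries where they do the work, as an engineer would, in place of code of your own. Each camera call takes 0.05 s, during which the arm holds its last target. There are 200 camera calls.

## Task

One cover is missing from the pipe duct on the lab bench: take the loose 200 mm cover lying beside it, lay it over the open part of the duct and slide its end in under the springy steel joint plate, without lifting that plate, until it butts flush and square against the cover already fitted. Then press the cover down flat on the duct against the springy foam pad under its outer end, and finish while still holding it pressed down, ready for a colleague to put in the screws. Leave everything else on the bench where it is.

Things in the scene. Friction and masses are not known exactly. Their poses are not given: they have to be found in the camera images.
- duct: Fixed grey open-topped pipe duct on the bench, 370 mm long, 50 wide (44 inside), wall tops (rims) 40 mm above the bench. Origin on the bench under its centre line; y runs along the duct from the open end (y = -160 mm) to the closed end (+210), x across, z up. Turned up to 0.3 rad from world y. Open from y = -160 to +40, the rest is covered.
- neighbour_end (a point): End of the cover already fitted: middle of its lower edge, on rim height, at y = +40 mm in the duct's frame. That cover is fixed, 58 mm wide, 4 mm thick, lies on the rims and runs on to y = +210. The loose cover's end must butt against this end.
- cover_center (a point): Centre, half-way up, of the loose aluminium cover: plate 58 mm wide (x), 200 long (y), 4 thick, over two 6 mm deep legs; 10 mm high in all, about 130 g, both ends alike. It starts lying on its legs on the bench; the point is 5 mm above the legs' feet. Fully home it is on the duct's centre line at y = -60, z = 39 mm in the duct's frame.
- cover_leg (a point): A point at the foot of the middle of one of the loose cover's two legs. The legs are 2 mm thick, 38 mm apart over their outsides and 90 long, centred, so 55 mm at each end is plain plate. They go inside the duct with 3 mm to spare each side; the plate then rests on the rims and overhangs the walls by 4 mm each side.
- lap (a joint): Springy steel joint plate, 62 mm wide, screwed to the fitted cover; its free half reaches over the open duct. Value: angle it is bent up, rad, 0 at rest; 0.07 is about 4 mm at its free edge. It springs back; 1 N upward at the edge bends it about 0.03.
- lap_edge (a point): Middle of the joint plate's underside where its bent-up lip begins: y = +15 mm in the duct's frame (25 past the fitted cover's end), 46 mm above the bench, so 6 mm clear above the rims for the 4 mm plate. The lip slopes up from there at about 30 degrees to y = +4, about 12 mm above the rims.
- foam (a joint): Black foam anti-rattle pad in the duct's open end. Value: how far it is pressed down, m. At 0 its top is 4 mm above the rims, so a cover merely laid on leans up at its outer end; at 0.004 the cover is flat on the rims. It pushes back 1.8 N per mm: flat takes 7 N right over the pad or 13 N at the cover's middle.
- foam_top (a point): Centre of the foam pad's top, at y = -140 mm in the duct's frame, on the centre line; the pad is 26 by 26 mm, so the cover's legs pass on either side of it. The duct's end plate behind it is only 28 mm high. The point goes down with the foam.
- offcut: short cut-off of the same aluminium cover section, 58 x 75 mm, 10 mm high, loose; not needed, leave alone. Origin: centre of its underside.
- bottle: square cloudy sample bottle, 75 x 75 mm, 150 mm tall with its serrated cap, loose; leave alone. Origin: centre of its underside.
- bottle2: smaller square sample bottle, 62 x 62 mm, 120 mm tall with a white cap, loose; leave alone. Origin: centre of its underside.
- beaker: glass beaker, 68 mm across, 85 mm tall, loose; leave alone. Origin: centre of its underside.
- cap: bottle cap lying on the bench, 62 mm across, 18 mm high, loose; leave alone. Origin: centre of its underside.
- screwdriver: screwdriver lying behind the duct, loose; leave alone. Origin: on its axis, underside.
- tray: small black open tray with screws, 90 x 65 mm, 22 mm high, loose; leave alone. Origin: centre of its underside.
There are look-alikes about, which are no part of the job. Of the things like the part that bears cover_center, leave any that is blue; of the rest the larger one is meant.

How it is judged (in metres and radians):
At the end, for the whole second after the job is handed in: Cover under the joint plate, within 3.5 mm of butting, 4.5 mm of the centre line, square to 0.04 rad; flat (tilt < 0.012 rad, height within 1.5 mm, foam pressed 2.8 mm or more); joint plate down (< 0.04 rad); gripper pressing or holding it with over 3 N, at rest (y of cover_center in the frame of duct between -0.0635 and -0.057 m and x of cover_center in the frame of duct between -0.0045 and 0.0045 m and z of cover_center in the frame of duct between 0.036 and 0.0405 m and angle between the y axis of cover_center and the y axis of duct, either way round below 0.04 rad and angle between cover_center's own z axis and vertical below 0.012 rad and value of joint foam above 0.0028 m and value of joint lap below 0.04 rad and contact force between the fingers and cover above 3 N and linear speed of cover below 0.01 m/s); the arm keeps its last pose, push and grip.
It fails at once if the joint plate is lifted by more than about 4 mm (0.07 rad) (value of joint lap above 0.07 rad).
It fails at once if something else on the bench is moved by more than 25 mm (distance of any of offcut, bottle, bottle2, beaker, cap, screwdriver, tray from where it was at the start of the episode above 0.025 m).
It also fails if it takes over 45 s, if anything falls off the work surface, if the arm or the gripper's body presses on something with over 40 N, if the wrist force passes 120 N, or if a joint passes its speed limit or range.

## Working session

There is one attempt and no reset: what is moved stays moved. The work goes in short steps, each a Python script; the robot and the scene stay as the last script left them, time stands still between calls to the robot, and variables do not carry over. Pictures are saved under pics/ and viewed, at most 10 in all, crops included, and the job is handed in when it is done.

```bash
mkdir -p pics; ls; python3 - <<'E'
from cell import *
import cv2
for n in("top","side"):
    im=snapshot(n); cv2.imwrite(f"pics/{n}0.png",cv2.cvtColor(im,cv2.COLOR_RGB2BGR)); c=get_calibration(n); print(n,c)
print(bot.get_time(),bot.get_tcp_pos(),bot.get_orientation())
E
```

```text
pics
top {'fx': 417.5331975585216, 'fy': 417.5331975585216, 'cx': 279.3125997262374, 'cy': 208.04158143217919, 'k1': -0.1292488833960514, 'T': array([[-8.12859999e-03, -9.94852283e-01,  1.01009210e-01,
         4.36408527e+02],
       [-9.99963560e-01,  7.82348195e-03, -3.41646962e-03,
        -7.63051314e+01],
       [ 2.60863887e-03, -1.01033300e-01, -9.94879624e-01,
         1.09218490e+03],
       [ 0.00000000e+00,  0.00000000e+00,  0.00000000e+00,
         1.00000000e+00]])}
side {'fx': 433.5268529727034, 'fy': 433.5268529727034, 'cx': 281.52649598097213, 'cy': 212.82924216866547, 'k1': -0.1410664397371827, 'T': array([[-9.99614655e-01, -5.00474122e-03,  2.73037387e-02,
         4.91773260e+02],
       [-2.34705828e-02,  6.77572825e-01, -7.35081083e-01,
         7.00041530e+02],
       [-1.48213808e-02, -7.35438658e-01, -6.77429190e-01,
         8.10261695e+02],
       [ 0.00000000e+00,  0.00000000e+00,  0.00000000e+00,
         1.00000000e+00]])}
0.1 [223.38474687 474.80117257 303.35642589] [[-9.04869868e-01  4.25687977e-01 -5.18411931e-04]
 [ 4.25688292e-01  9.04869143e-01 -1.14551183e-03]
 [-1.85356530e-05 -1.25722103e-03 -9.99999210e-01]]
```

View pics/top0.png

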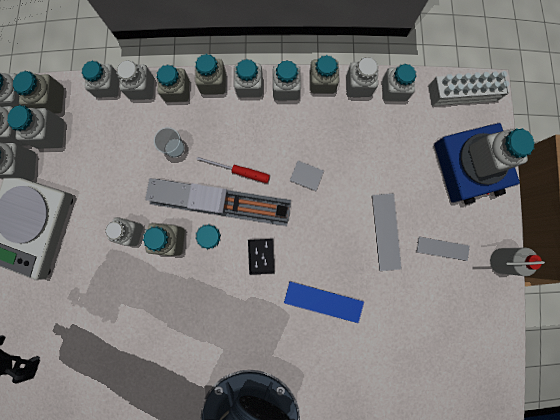

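View pics/side0.png

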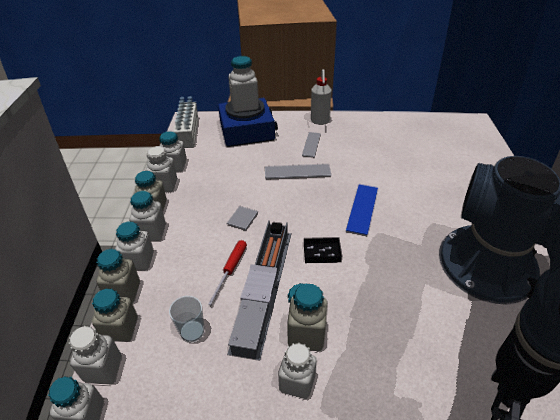

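The loose 200 mm cover is the long grey plate in the top view, centred near (386,232). The small grey strip at (442,248) and the blue one are look-alikes. The duct runs from (148,190) to (290,212), with its open end on the right. I'll enlarge both to get accurate corners.

```bash
cat > h.py <<'E'
import numpy as np, cv2
from cell import *
def ray(n,uv):
    c=get_calibration(n); K=np.array([[c['fx'],0,c['cx']],[0,c['fy'],c['cy']],[0,0,1.]])
    p=cv2.undistortPoints(np.array(uv,float).reshape(-1,1,2),K,np.array([c['k1'],0,0,0,0]))[:,0]
    T=c['T']; return T[:3,3],np.c_[p,np.ones(len(p))]@T[:3,:3].T
def onz(n,uv,z):
    o,d=ray(n,uv); return o+d*((z-o[2])/d[:,2])[:,None]
def proj(n,P):
    c=get_calibration(n);T=np.linalg.inv(c['T']);K=np.array([[c['fx'],0,c['cx']],[0,c['fy'],c['cy']],[0,0,1.]])
    return cv2.projectPoints(np.array(P,float).reshape(-1,1,3),cv2.Rodrigues(T[:3,:3])[0],T[:3,3],K,np.array([c['k1'],0,0,0,0]))[0][:,0]
def crop(im,x,y,w,h,s,name):
    cv2.imwrite(name,cv2.cvtColor(cv2.resize(im[y:y+h,x:x+w],None,fx=s,fy=s,interpolation=cv2.INTER_CUBIC),cv2.COLOR_RGB2BGR))
E
python3 - <<'E'
from h import *
im=snapshot("top")
a=cv2.resize(im[165:235,140:300],None,fx=5,fy=5,interpolation=cv2.INTER_CUBIC)
crop(im,140,165,160,70,5,"pics/duct.png")
hsv=cv2.cvtColor(im,cv2.COLOR_RGB2HSV)
# cover: threshold gray vs bench
g=im[185:280,365:408].astype(int); print(im[232,386],im[232,366],im[232,410])
d=np.abs(im.astype(int)-im[232,386].astype(int)).sum(2)<60
m=np.zeros(d.shape,np.uint8); m[185:280,360:412]=d[185:280,360:412]
n,l,s,c=cv2.connectedComponentsWithStats(m); k=1+s[1:,4].argmax()
cnt,_=cv2.findContours((l==k).astype(np.uint8),0,1); r=cv2.minAreaRect(cnt[0]); print(r,s[k])
b=onz("top",cv2.boxPoints(r),10); print(b,b.mean(0),np.linalg.norm(np.diff(b,axis=0),axis=1))
E
```

```text
[121 122 127] [165 164 161] [167 159 157]
((386.4945068359375, 231.94796752929688), (77.04800415039062, 23.2923641204834), 83.9909896850586) [ 372  193   30   79 1663]
[[ 579.27232713 -321.30837001   10.        ]
 [ 585.41977568 -383.69639619   10.        ]
 [ 383.99268502 -398.71371803   10.        ]
 [ 378.83782201 -337.13628544   10.        ]] [ 481.88065246 -360.21369242   10.        ] [ 62.69016617 201.98612033  61.79282173]
```

View pics/duct.png

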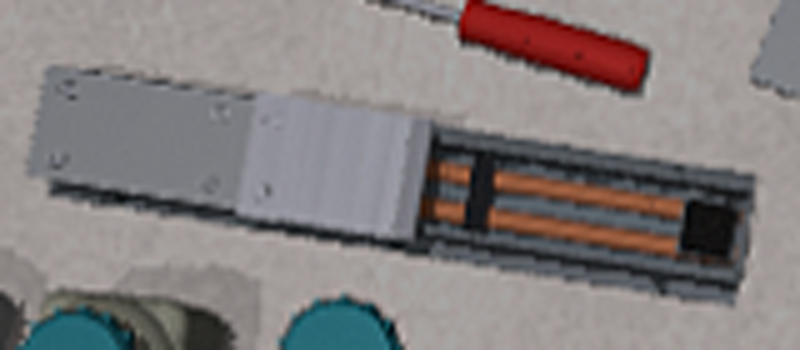

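The crop shows the fitted cover's far end at (50,67) and (30,178), the lip edge at (432,121) and (412,242), the foam centre at (710,230), and the open-end rim corners at (753,176) and (737,300). I'll fit the duct pose to these.

```bash
python3 - <<'E'
from h import *
from scipy.optimize import least_squares
# crop px, duct-frame xyz (x to the right when looking along +y => duct x ~ world x)
D=[((50,67),(29,210,44)),((30,178),(-29,210,44)),((432,121),(31,4,52)),((412,242),(-31,4,52)),((710,230),(0,-140,44)),((753,176),(25,-160,40)),((737,300),(-25,-160,40))]
uv=np.array([[(u+.5)/5-.5+140,(v+.5)/5-.5+165] for (u,v),_ in D]); P=np.array([p for _,p in D],float)
def W(q,P=P):
    c,s=np.cos(q[2]),np.sin(q[2]); return np.c_[q[0]+c*P[:,0]-s*P[:,1],q[1]+s*P[:,0]+c*P[:,1],P[:,2]]
f=lambda q:(proj("top",W(q))-uv).ravel()
r=least_squares(f,[490,0,0.1],loss='soft_l1',x_scale=[100,100,.1]); print(r.x); print(f(r.x).reshape(-1,2).round(2))
E
```

```text
[ 5.59951534e+02  5.34802239e+01 -1.67512643e-01]
[[-0.85 -0.12]
 [-1.13 -0.25]
 [ 0.74  0.25]
 [ 0.5   0.24]
 [-0.42 -0.12]
 [ 0.31  2.39]
 [ 0.42 -2.99]]
```

```bash
cat >> h.py <<'E'
Q=np.array([559.95,53.48,-0.1675])
COV=np.array([481.9,-360.2]); CA=0.0767; GY=-40
def R(a,s):  # tool x = s*(direction a in plane), z down
    x=s*np.array([np.cos(a),np.sin(a),0]); z=np.array([0,0,-1.]); return np.c_[x,np.cross(z,x),z]
def duct(x,y,q=Q):
    c,s=np.cos(q[2]),np.sin(q[2]); return np.array([q[0]+c*x-s*y,q[1]+s*x+c*y])
DA=np.pi/2+Q[2]
E
python3 - <<'E'
from h import *
g=COV+GY*np.array([np.cos(CA),np.sin(CA)])
for s in(1,-1):
    for p,a in((g,CA),(duct(0,-145),DA)):
        for z in(70,150): 
            j=kinematics.inverse_kinematics([*p,z],R(a,s)); print(s,p,z,None if j is None else np.round(j,2))
E
```

```text
1 [ 442.01760013 -363.26499277] 70 [-0.69  0.49 -0.28  0.8   0.    2.38]
1 [ 442.01760013 -363.26499277] 150 [-0.69  0.41 -0.17  0.99  0.    2.38]
1 [535.77591015 -89.49067315] 70 [-0.17  0.45 -0.35  0.77  0.    1.57]
1 [535.77591015 -89.49067315] 150 [-0.17  0.37 -0.25  0.96  0.    1.57]
-1 [ 442.01760013 -363.26499277] 70 [-0.69  0.49 -0.28  0.8   0.   -0.76]
-1 [ 442.01760013 -363.26499277] 150 [-0.69  0.41 -0.17  0.99  0.   -0.76]
-1 [535.77591015 -89.49067315] 70 [-0.17  0.45 -0.35  0.77  0.   -1.57]
-1 [535.77591015 -89.49067315] 150 [-0.17  0.37 -0.25  0.96  0.   -1.57]
```

```bash
python3 - <<'E'
from h import *
g=COV+GY*np.array([np.cos(CA),np.sin(CA)])
gripper_to(72,60)
bot.move_ptp([*g,250],R(CA,1))
bot.servo_line([*g,85],speed=200)
im=snapshot("side"); crop(im,230,110,160,120,5,"pics/pre.png")
print(bot.servo_line([*g,50],speed=25,force_limit=6),bot.get_tcp_pos(),bot.get_contact_force(),bot.get_time())
E
```

```text
True [ 441.95681016 -363.20158419   64.31971375] [-0.83764217  1.47405691  9.86053255] 5.375
```

View pics/pre.png

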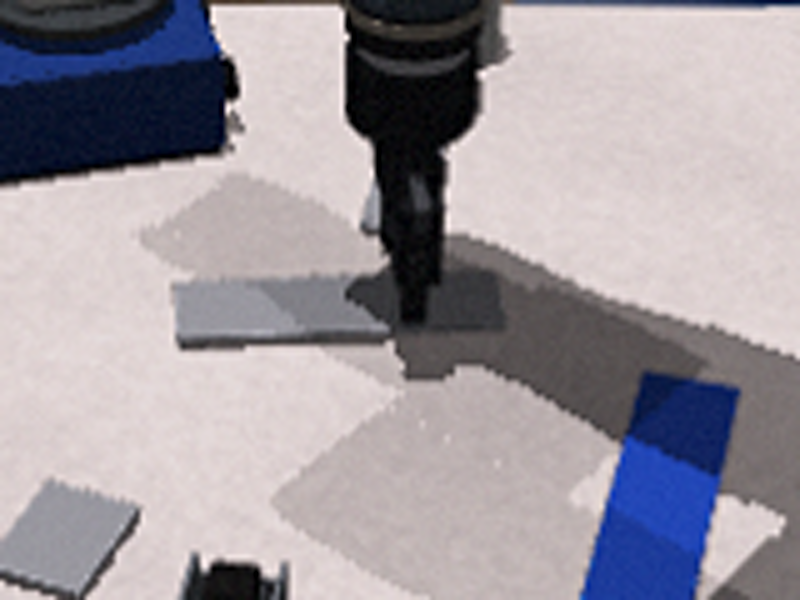

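The fingers straddle the cover across its near half, at about (410,320) in the crop, and they touched the bench at TCP z = 64.3. Next: rise slightly, grip, lift and carry.

```bash
python3 - <<'E'
from h import *
g=COV+GY*np.array([np.cos(CA),np.sin(CA)])
bot.servo_line([*g,69],speed=50)
gripper_to(40,60); print(bot.get_grip_width(),bot.get_gripper_force(),bot.get_contact_force(),bot.get_tcp_pos())
bot.servo_line([*g,200],speed=150); print(bot.get_grip_width(),bot.get_contact_force())
p=duct(0,-150)
bot.move_ptp([*p,160],R(DA,1)); print(bot.get_time(),bot.get_grip_width())
crop(snapshot("top"),190,150,160,120,5,"pics/t1.png"); crop(snapshot("side"),200,160,160,120,5,"pics/s1.png")
E
```

```text
55.38308716707268 61.87059760093689 [-1.13471127  1.0381434   7.42570135] [ 441.95190902 -363.22495245   69.34216431]
55.78433181198907 [-0.65023722  0.70739159 -1.72982117]
8.0583 55.96409825798902
```

View pics/t1.png

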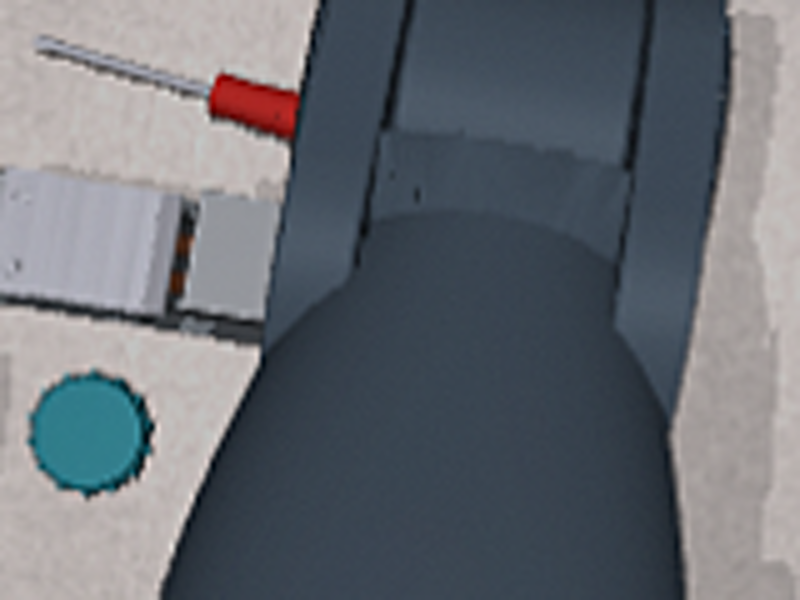

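View pics/s1.png

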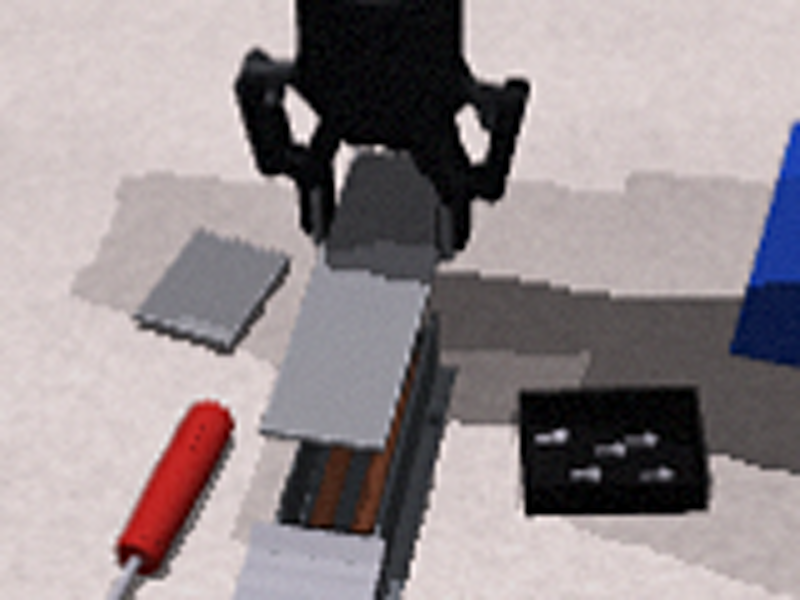

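The cover is held level and roughly in line with the duct. Its inner-end corners are at (200,193) and (187,305) in the top crop, and at (262,433) and (390,447) in the side crop. The lip corners in the side crop are about (255,522) and (385,540). I'll triangulate these.

```bash
python3 - <<'E'
from h import *
def un(u,v,ox,oy): return [(u+.5)/5-.5+ox,(v+.5)/5-.5+oy]
def tri(t,s):
    A=[];b=[]
    for n,uv in(("top",t),("side",s)):
        o,d=ray(n,[uv]); d=d[0]/np.linalg.norm(d); M=np.eye(3)-np.outer(d,d); A.append(M);b.append(M@o)
    return np.linalg.lstsq(np.vstack(A),np.hstack(b),rcond=None)[0]
def toduct(p):
    c,s=np.cos(Q[2]),np.sin(Q[2]); d=p[:2]-Q[:2]; return np.round([c*d[0]+s*d[1],-s*d[0]+c*d[1],p[2]],1)
for t,s in(((200,193),(262,433)),((187,305),(390,447)),((187,195),(255,522)),((165,315),(385,540))):
    print(toduct(tri(un(*t,190,150),un(*s,200,160))))
for s in((255,522),(385,540)): print('side lip z52',toduct(onz("side",[un(*s,200,160)],52)[0]))
for s in((200,193),(187,305)): print('top cover z102',toduct(onz("top",[un(*s,190,150)],102)[0]))
print(bot.get_tcp_pos(),toduct(bot.get_tcp_pos()),bot.get_orientation().round(3))
E
```

```text
[27.1 -9.6 99.6]
[-28.9 -12.7  98.1]
[30.7  3.2 52.6]
[-30.6   3.7  53.3]
side lip z52 [29.3  2.7 52. ]
side lip z52 [-31.6   2.5  52. ]
top cover z102 [ 27.8  -9.8 102. ]
top cover z102 [-26.4 -12.9 102. ]
[534.93637119 -95.57350353 160.0436195 ] [   0.2 -151.1  160. ] [[ 0.169  0.986  0.   ]
 [ 0.986 -0.169 -0.   ]
 [-0.     0.    -1.   ]]
```

```bash
python3 - <<'E'
from h import *
def un(u,v,ox,oy): return [(u+.5)/5-.5+ox,(v+.5)/5-.5+oy]
def toduct(p):
    c,s=np.cos(Q[2]),np.sin(Q[2]); d=p[:2]-Q[:2]; return np.round([c*d[0]+s*d[1],-s*d[0]+c*d[1],p[2]],1)
for s in((430,285),(390,447),(322,250),(262,433)): print(toduct(onz("side",[un(*s,200,160)],100.5)[0]))
# subpixel long-edges in the top picture: fit lines of the visible cover part
im=cv2.cvtColor(snapshot("top"),cv2.COLOR_RGB2GRAY).astype(int)
for v in range(186,216): print(v,im[v,224:248:2])
E
```

```text
[ -30.5 -117.1  100.5]
[-32.3 -10.7 100.5]
[  25.9 -132.4  100.5]
[ 25.7  -8.8 100.5]
186 [179 180 189 194 193 185 185 189 187 159 160 155]
187 [163 163 180 173 168 172 190 190 191 163 160 156]
188 [158 152 163 135 133 150 177 178 177 165 164 160]
189 [140 115 153 146 148 149 152 150 150 158 155 146]
190 [143  96 113 157 150 150 149 148 150 149 144 149]
191 [145  84  91 172 149 149 150 149 150 149 151 146]
192 [146  64  99 168 151 149 150 150 150 150 153 114]
193 [146  34  73 160 151 150 150 149 151 150 152  99]
194 [148  31  23 160 150 150 150 149 150 150 152  63]
195 [150  31  41 157 150 149 150 150 150 150 155  65]
196 [151  35  49 154 150 150 151 151 149 150 152  59]
197 [145  34  69 152 150 150 149 151 149 151 151  62]
198 [140  46 109 151 150 150 151 150 151 151 153  66]
199 [136  46 134 151 150 151 150 151 149 150 152  69]
200 [123  38 135 151 151 150 151 150 150 152 152  77]
201 [109  35 156 149 149 150 150 151 150 152 153  81]
202 [ 92  41 179 151 150 149 151 151 151 151 135  82]
203 [ 67  37 173 149 151 151 150 150 151 152 113  83]
204 [ 47  42 163 149 152 150 151 149 150 153 104  82]
205 [ 46  46 159 150 150 150 150 150 151 155  73  79]
206 [ 40  54 156 151 151 150 150 151 150 154  65  79]
207 [ 36  55 154 149 150 150 151 150 151 155  61  77]
208 [ 34  50 153 151 151 150 150 151 149 156  52  76]
209 [ 36  58 154 152 150 152 150 151 150 155  56  73]
210 [ 40 107 167 157 154 152 151 150 151 153  60  72]
211 [ 33 106 134 130 154 166 156 151 151 153  63  71]
212 [ 44  41  23  54 109 133 132 169 164 157  64  70]
213 [ 62  54  80  38  27  27  64 137 132 137  67  72]
214 [ 56  91 116  88  86  51  43  29  26  74  70  71]
215 [ 48 110 107 109 114  63  63  57  51  46  72  70]
```

```bash
python3 - <<'E'
from h import *
bot.servo_line([*duct(.3,-148),112],R(DA,1),speed=100)
bot.sleep(.3); print(bot.get_contact_force(),bot.get_tcp_pos(),bot.get_time())
crop(snapshot("side"),230,200,80,75,8,"pics/s2.png")
E
```

```text
[-0.27389063 -0.35769052 -2.21144401] [535.83451113 -92.54364281 112.5202853 ] 9.1417
```

View pics/s2.png

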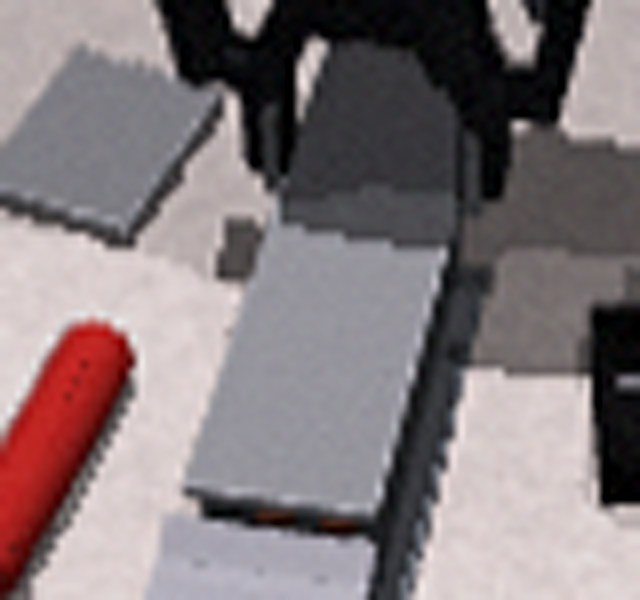

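The cover sits just above the rims in front of the lip: its end corners are at (190,488) and (378,517), and the lip corners at (168,515) and (378,540). I'll compare their lateral positions.

```bash
python3 - <<'E'
from h import *
def un(u,v): return [(u+.5)/8-.5+230,(v+.5)/8-.5+200]
def toduct(p):
    c,s=np.cos(Q[2]),np.sin(Q[2]); d=p[:2]-Q[:2]; return np.round([c*d[0]+s*d[1],-s*d[0]+c*d[1],p[2]],1)
for s,z in(((190,488),53),((378,517),53),((168,515),52),((378,540),52),((455,225),53),((283,210),53)): print(s,toduct(onz("side",[un(*s)],z)[0]))
E
```

```text
(190, 488) [25.4 -7.8 53. ]
(378, 517) [-30.2  -6.7  53. ]
(168, 515) [29.5  2.5 52. ]
(378, 540) [-31.7   0.9  52. ]
(455, 225) [ -30.3 -127.6   53. ]
(283, 210) [  23.8 -124.7   53. ]
```

```bash
python3 - <<'E'
from h import *
for z in (108,106,105,104,103,102.5):
    h=bot.servo_line([*duct(1.3,-148),z],R(DA,1),speed=40,force_limit=14)
    print(h,bot.get_tcp_pos().round(1),bot.get_contact_force().round(1),bot.get_wrist_torque().round(2))
    if h: break
print(bot.get_time(),bot.get_grip_width())
E
```

```text
False [536.4 -92.6 107.7] [-0.1 -0.  -1.7] [-0.01 -0.01 -0.04]
False [536.7 -92.7 106.1] [-0.  -0.4  0.3] [-0.05  0.01 -0.  ]
False [536.7 -92.7 105.2] [-0.5  0.2  2.5] [ 0.01  0.08 -0.04]
False [536.7 -92.7 104.2] [-1.1  0.8  4.2] [ 0.    0.11 -0.04]
False [536.7 -92.7 103.4] [-1.1  0.6  7.2] [ 0.01  0.29 -0.  ]
False [536.7 -92.7 103.4] [-3.5  0.6 12.8] [0.18 0.75 0.06]
10.6917 55.76229803493519
```

```bash
python3 - <<'E'
from h import *
bot.servo_line([*duct(1.3,-148),103],R(DA,1),speed=30)
print(bot.get_contact_force().round(1))
for y in(-135,-120,-107):
    h=bot.servo_line([*duct(1,y),103],R(DA,1),speed=40,force_limit=15)
    print(h,bot.get_tcp_pos().round(1),bot.get_contact_force().round(1),bot.get_wrist_torque().round(2))
    if h: break
else:
    h=bot.servo_line([*duct(.8,-94),103],R(DA,1),speed=12,force_limit=12)
    print('butt',h,bot.get_tcp_pos().round(1),bot.get_contact_force().round(1),bot.get_wrist_torque().round(2))
p=bot.get_tcp_pos()[:2]-Q[:2];c,s=np.cos(Q[2]),np.sin(Q[2]); print(c*p[0]+s*p[1],-s*p[0]+c*p[1],bot.get_time(),bot.get_grip_width())
crop(snapshot("side"),220,200,100,75,8,"pics/s3.png")
E
```

```text
[-1.4 -0.1  7.8]
False [539.  -79.9 103.5] [-0.4 -0.3  7. ] [-0.11  0.05 -0.03]
False [541.5 -65.1 103.5] [ 0.1 -1.2  7.6] [-0.07  0.14 -0.05]
False [543.6 -52.3 103.5] [-1.4 -0.3  6.6] [-0.14  0.08 -0.08]
butt True [544.6 -46.2 103.6] [-1.8 -1.1  6.7] [-0.3   0.27  0.1 ]
1.4862465338641666 -100.86597108768134 13.1083 55.5460839316484
```

View pics/s3.png

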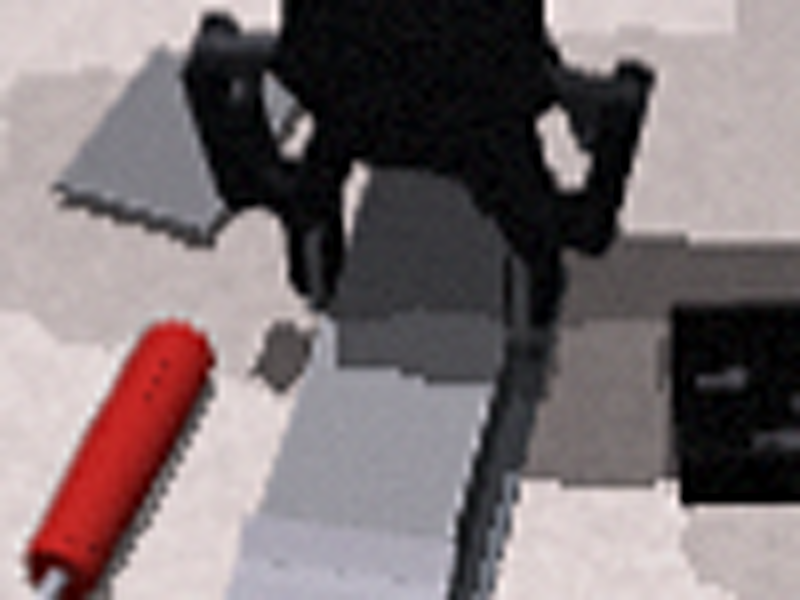

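The cover's end is now under the lip at (245–450, 515–540), with nothing disturbed, and it stopped right at the expected butt position. Next I'll nudge again to confirm the butt, then press down.

```bash
python3 - <<'E'
from h import *
def st(t):
    p=bot.get_tcp_pos();d=p[:2]-Q[:2];c,s=np.cos(Q[2]),np.sin(Q[2]); f=bot.get_contact_force()
    print(t,np.round([c*d[0]+s*d[1],-s*d[0]+c*d[1],p[2]],2),'F duct',np.round([c*f[0]+s*f[1],-s*f[0]+c*f[1],f[2]],1),bot.get_wrist_torque().round(2),round(bot.get_grip_width(),2))
st('now')
for y in(-100,-99.3,-98.5,-97.7,-97):
    h=bot.servo_line([*duct(1.0,y),103],R(DA,1),speed=10,force_limit=20); bot.sleep(.2); st((y,h))
    if h: break
    f=bot.get_contact_force()
    if np.hypot(f[0],f[1])>12: break
for z in(102.5,102,101.5,101):
    bot.servo_line([*duct(1.0,y),z],R(DA,1),speed=10,force_limit=25); bot.sleep(.2); st(z)
    if bot.get_contact_force()[2]>18: break
print(bot.get_time())
a=cv2.resize(snapshot("side")[200:275,220:320],None,fx=4,fy=4,interpolation=2);b=cv2.resize(snapshot("top")[160:235,170:270],None,fx=4,fy=4,interpolation=2)
cv2.imwrite("pics/f.png",np.hstack([a,b])[:,:,::-1])
E
```

```text
now [   1.51 -100.86  103.7 ] F duct [-1.  -1.9  7.2] [-0.28  0.29  0.1 ] 55.96
(-100, False) [   1.48 -100.93  103.48] F duct [ 0.2 -5.4  7. ] [-1.18  0.29  0.05] 55.49
(-99.3, False) [   1.48 -100.79  103.48] F duct [  0.1 -10.3   7.9] [-1.8   0.38  0.11] 55.33
(-98.5, False) [   1.49 -100.64  103.48] F duct [  1.3 -13.5   8.9] [-2.55  0.49  0.1 ] 55.2
102.5 [   1.46 -100.64  103.37] F duct [ -1.  -12.7  12.6] [-2.56  0.85  0.17] 55.55
102 [   1.47 -100.63  103.33] F duct [ -2.8 -13.3  18.1] [-2.55  1.28  0.17] 55.75
15.4083
```

View pics/f.png

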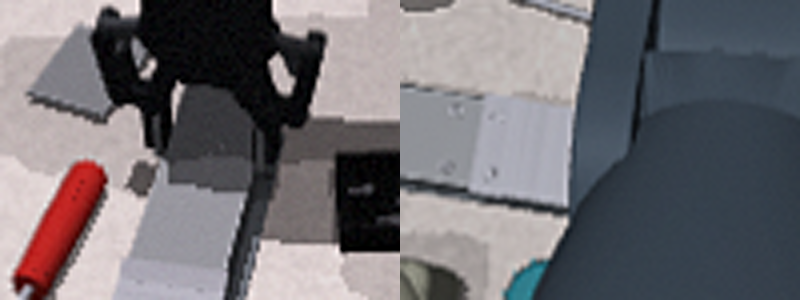

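The butt is firm: the TCP doesn't move under 13 N of forward push. The cover is hard down on the rims under 18 N, and the pictures show the joint plate down and nothing displaced.

```bash
python3 -c "
from cell import *
bot.sleep(.3);print(bot.get_contact_force(),bot.get_gripper_force());print(sign_off())"
```

```text
[ -4.54449374 -12.47306106  17.75316268] 65.30125379562378
the job is handed in; nothing more can be done
None
```

I handed the job in at about 16 s with the cover butted firmly against the fitted one and the gripper still pressing it flat with about 18 N; no verdict came back, and I saw no sign of the joint plate lifting or of anything else moving.

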